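# Set the running clearance of a length stop

### The job

Set up the length-stop gauge: slide its blue block (the part with the red grip) fully home against the end stop, then screw the brass knurled nut down (clockwise from above) until it bottoms out. Then back the nut off a quarter turn, so that the block keeps its running clearance, and finish while still holding the nut there between the fingers, with the block still home. Leave the loose sanding block, marker and spring clamp where they lie.

Things in the scene. Friction and masses are not known exactly. Their poses are not given: they have to be found in the camera images.
- gauge: Length-stop gauge, fixed to the worktop: aluminium base plate 90 x 216 x 16 mm with two steel rails along its own y. Origin: centre of its underside; z up. Its dark steel end stop (top 34 mm high) is at its -y end, a low keeper strip (30 mm high) at its +y end. The blue block slides between them. The gauge may be turned about the vertical.
- block_travel (a joint): Distance in m of the blue block (50 mm wide, 120 mm long, top at z 36 mm) from the end stop: 0 is fully home, 0.07 is the far end; home is along the gauge's -y. Stays where it is left; friction about 4 N.
- block_grip (a point): Point in the middle of the red upright grip on the blue block, 60 mm above the worktop. The grip is 16 mm thick along the gauge's y, 34 mm wide along its x, and stands from z 36 to 70 mm. It is 70 mm from the nut's axis, on the +y side. Axes as the gauge.
- knurled_nut: Brass knurled round nut on the block's upright threaded stud: 36 mm in diameter, 24 mm tall, with a white index line on top and down one side. Origin: centre of its underside, 48 mm above the worktop when bottomed; the steel stud stands up through it to z 86 mm. Below it are a washer 31 mm and a boss 26 mm in diameter, then the block's top at z 36 mm. Its index line lies along its own -y; it turns with the nut.
- nut_grip (a point): Point on the nut's axis, 14 mm above its underside (62 mm above the worktop when bottomed): a good height to grip. It turns with the nut.
- nut_turn (a joint): Angle in rad by which the nut is backed off from its bottomed position: 0 is bottomed out (hard stop; the index line then points to the end stop, the gauge's -y), growing anticlockwise seen from above. A quarter turn off is 1.57 (the index line then points along the gauge's +x). It starts between 2.4 and 4.0, already started on the thread. 2 mm rise per full turn, so 0.5 mm per quarter turn. Turning takes about 0.06 N m; it stays where it is left.
- sanding_block: Loose brown sanding block, 66 x 110 x 33 mm, a bystander. Origin: centre of its underside.
- marker: Loose black marker with a blue cap, 18 x 128 x 18 mm, a bystander. Origin: centre of its underside.
- spring_clamp: Loose black spring clamp lying flat, 62 x 111 x 23 mm, a bystander. Origin: centre of its underside.

How it is judged:
On the way, in this order (a step that is already met when the one before it is completed fails the run):
1. the blue block is fully home against the end stop (value of joint block_travel below 0.003 m), for 0.2 s.
2. the nut is screwed down until it bottoms out, with the block home (value of joint nut_turn below 0.12 rad and value of joint block_travel below 0.005 m), for 0.2 s.
At the end, for the whole second after the job is handed in: The nut is backed off a quarter turn from bottomed (within 20 degrees) and still, the block is within 5 mm of the end stop, and the nut is still gripped between the fingers (more than 4 N, grasp centred on it within 20 mm) (value of joint nut_turn between 1.22 and 1.92 rad and velocity of joint nut_turn between -0.1 and 0.1 rad/s and value of joint block_travel below 0.005 m and contact force between the fingers and knurled_nut above 4 N and horizontal distance between the grasp point and nut_grip below 0.02 m); the arm keeps its last pose, push and grip.
It fails at once if a bystander (sanding block, marker or spring clamp) is shifted by more than 30 mm (distance of any of sanding_block, marker, spring_clamp from where it was at the start of the episode above 0.03 m).
It also fails if it takes over 72 s, if anything falls off the work surface, if the arm or the gripper's body presses on something with over 40 N, if the wrist force passes 120 N, or if a joint passes its speed limit or range.

### The arm

A 6-joint arm with a two-finger parallel gripper is mounted at the origin on a cart in front of the work surface, level with it; the furniture and walls round the work are solid. World frame = base frame: x ahead of the robot, y to its left, z up, the work surface at z = 0. Lengths are in m, angles in rad, forces in N, time in s.
With the tool pointing down it reaches from about 0.35 to 0.725 m from the base axis. Payload 4.3 kg.
Tool frame: the origin (TCP) lies midway between the tips of the shut fingers; the grasp point (between the pads) lies 19 mm behind it; z points along the fingers, y is the direction in which the jaws open and shut (so a half turn about z gives the same grasp; the last joint's range is limited). The gripper opens to 85 mm and grips with 20 to 120 N. Pads are 22 mm wide; open, the fingers measure 114 mm over their backs; the gripper's body (76 mm by 85 mm) begins 54 mm behind the grasp point. The pads swing forward as they close: fully open they stand 13 mm farther back than shut.
Start: joints at [-1.276, 0.377, 0.081, 1.274, 0, 1.46], TCP at [0.226, -0.529, 0.231] pointing down, gripper open.
Joint ranges: [-2.72, 2.72], [-0.84, 1.66], [-1.02, 1.22], [-1.77, 2.12], [-1.37, 1.28], [-3.14, 3.14]. Speed limits (rad/s): [2.57, 2.57, 3.14, 3.14, 3.14, 3.14].

### API

Orientations are given as a unit quaternion [x, y, z, w].
In Python, from plant import manip gives the robot as it stands. Calls block until the motion is done:
- manip.goto(position, orientation): joint-space move of the TCP to a pose.
- manip.move_linear(position, orientation=None, feed=0.15, contact_N=None): straight line of the TCP; orientation=None keeps the orientation; feed is the mean speed in m/s. With contact_N (N) it stops when the force on the tool has changed by that much, and returns True; else False.
- manip.movej(angles): joint-space move.
- manip.set_gripper(opening): finger opening in m; the grip force is fixed at half the most; returns when the fingers have stopped.
- manip.hold(seconds).
- manip.ik(position, orientation): joint angles nearest the present ones, or None.
- manip.read_state(): the state.
- manip.read_camera(name): name is "side" or "top" or "wrist"; returns the picture (480x640x3 uint8, red, green, blue); there is no depth.
- manip.camera_info(name): a dict with "K" (3x3 intrinsics, pixels), "pose" (4x4, takes a point from camera to world coordinates); the wrist camera has in their place "tool_from_camera" (4x4, takes a point from camera to tool coordinates, whose origin is the TCP and whose axes are the flange's). Camera axes: x right, y up, looking along -z (the intrinsics and any distortion apply to the point x, -y, -z); pixel columns grow to the right and rows downward; lengths in m; the calibration is good to about 2 mm. The wrist camera is an equidistant fisheye: a pixel r from the principal point sees the ray r / f radians off the axis. A picture is of the moment at which its call begins: read the wrist's pose just before it. camera_info takes no time and is no camera call.
A pose or a line that the arm cannot do raises manip.MotionError and nothing moves.
- manip.finish_job(): hands the job in, once; it reports no verdict.
Trained networks look in the newest picture that a camera, given by its name, has taken for a name from the list of things; names that differ only in an ending like _2 or _b are one class to them, and where a whole thing is asked for, a point or a joint stands for the part that bears it (a point fixed in the world has none). Each returns a list of dicts, best first, with "score" (0 to 1); they miss things now and then, are a little off and sometimes report something else, mostly with a low value. They report only what shows in the picture. A call takes as long as a camera call.
- manip.look_for(query, camera): "at" ([column, row] as shares, 0 to 1, of the picture: columns of its width, rows of its height, amid what is visible of it).
- manip.landmark_of(query, camera): "at" ([column, row] as shares, 0 to 1, of the picture: columns of its width, rows of its height: a listed point, or the origin of a listed thing).
The state is a dict: "time_s": time; "joint_positions": joint angles; "qvel": joint speeds; "joint_torque": joint torques, N m; "tcp_pos": TCP position; "eef_rot": TCP orientation; "contact_force": force on the tool from outside, world axes, zero at the start; "torque": the same for the moment, N m; "finger_gap": finger opening in m.
Only numpy, scipy, OpenCV 4.12 (cv2) and the standard library are available. Lean on these libraries where they do the work, as an engineer would, in place of code of your own. Each camera call takes 0.05 s, during which the arm holds its last target. There are 200 camera calls.

## Working session

There is one attempt and no reset: what is moved stays moved. The work goes in short steps, each a Python script; the robot and the scene stay as the last script left them, time stands still between calls to the robot, and variables do not carry over. Pictures are saved under pics/ and viewed, about 8 in all and at most 12, crops included, and the job is handed in when it is done.

```bash
mkdir -p pics; ls
cat > h.py <<'E'
from plant import manip
import numpy as np, cv2
from scipy.spatial.transform import Rotation as R
def snap(cam,name,crop=None,scale=1):
    im=manip.read_camera(cam)
    if name:
        b=im[:,:,::-1]
        if crop: b=b[crop[1]:crop[3],crop[0]:crop[2]]
        cv2.imwrite('pics/'+name,cv2.resize(b,None,fx=scale,fy=scale))
    return im
def ray(cam,uv):
    c=manip.camera_info(cam);K=np.array(c['K']);P=np.array(c['pose'])
    d=np.linalg.solve(K,[uv[0],uv[1],1]);d=np.array([d[0],-d[1],-d[2]])
    return P[:3,3],P[:3,:3]@d
def atz(cam,uv,z):
    o,d=ray(cam,uv);return o+d*(z-o[2])/d[2]
def down(yaw): # tool z down, jaw (tool y) along world direction yaw
    y=np.array([np.cos(yaw),np.sin(yaw),0]);z=np.array([0,0,-1.]);x=np.cross(y,z)
    return R.from_matrix(np.c_[x,y,z]).as_quat()
E
python3 - <<'E'
from h import *
print({k:v for k,v in manip.camera_info('top').items()})
print({k:v for k,v in manip.camera_info('side').items()})
Z=dict(gauge=0,block_grip=.06,knurled_nut=.049,nut_grip=.063,sanding_block=0,marker=0,spring_clamp=0)
for cam in('top','side'):
    snap(cam,cam+'1.png')
    for q,z in Z.items():
        for r in manip.landmark_of(q,cam)[:2]:
            uv=np.array(r['at'])*[640,480]
            print(cam,q,round(r['score'],2),uv.round(),atz(cam,uv,z).round(4))
s=manip.read_state();print(s['time_s'],s['tcp_pos'],s['eef_rot'])
E
```

```text
pics
{'K': array([[547.74923413,   0.        , 315.71982396],
       [  0.        , 547.74923413, 244.48440768],
       [  0.        ,   0.        ,   1.        ]]), 'pose': array([[-0.01493334,  0.9827504 , -0.18433296,  0.22624877],
       [-0.99979675, -0.01717325, -0.01056088,  0.1904883 ],
       [-0.01354431,  0.18413778,  0.98280712,  1.33337557],
       [ 0.        ,  0.        ,  0.        ,  1.        ]])}
{'K': array([[529.62600807,   0.        , 311.52097708],
       [  0.        , 529.62600807, 239.71035492],
       [  0.        ,   0.        ,   1.        ]]), 'pose': array([[-0.81693407,  0.30815975, -0.48750004, -0.20309939],
       [-0.57645993, -0.41038406,  0.70659668,  1.19876365],
       [ 0.01768241,  0.85826714,  0.51289847,  0.79216039],
       [ 0.        ,  0.        ,  0.        ,  1.        ]])}
top gauge 0.81 [293. 228.] [0.5194 0.2613 0.    ]
top block_grip 0.9 [271. 225.] [0.5137 0.311  0.06  ]
top knurled_nut 0.55 [300. 222.] [0.5226 0.2407 0.049 ]
top nut_grip 0.72 [296. 229.] [0.5023 0.2511 0.063 ]
top sanding_block 0.72 [385. 215.] [0.5485 0.0309 0.    ]
top marker 0.63 [188. 267.] [0.4253 0.5216 0.    ]
top spring_clamp 0.82 [461. 205.] [ 0.5712 -0.1604  0.    ]
side gauge 0.66 [284. 266.] [0.5293 0.2661 0.    ]
side block_grip 0.97 [275. 256.] [0.5207 0.3113 0.06  ]
side knurled_nut 0.57 [292. 246.] [0.5257 0.2334 0.049 ]
side nut_grip 0.62 [290. 245.] [0.5207 0.2501 0.063 ]
side sanding_block 0.92 [324. 228.] [0.5584 0.031  0.    ]
side marker 0.6 [248. 333.] [0.4276 0.5278 0.    ]
side marker 0.38 [274. 254.] [0.5878 0.2342 0.    ]
side spring_clamp 0.76 [356. 204.] [ 0.564  -0.1663  0.    ]
0.8 [ 0.22649715 -0.5285698   0.23134524] [9.79586782e-01 2.01021719e-01 1.97579974e-05 6.20863565e-05]
```

Run:
```python
import cv2
a=cv2.imread('pics/top1.png')[150:300,200:400];b=cv2.imread('pics/side1.png')[180:330,200:400]
cv2.imwrite('pics/c1.png',cv2.vconcat([cv2.resize(cv2.hconcat([a,b]),None,fx=2,fy=2,interpolation=cv2.INTER_CUBIC),cv2.resize(cv2.hconcat([cv2.imread('pics/top1.png'),cv2.imread('pics/side1.png')]),(800,300))]))
```

```text
(no output)
```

View pics/c1.png

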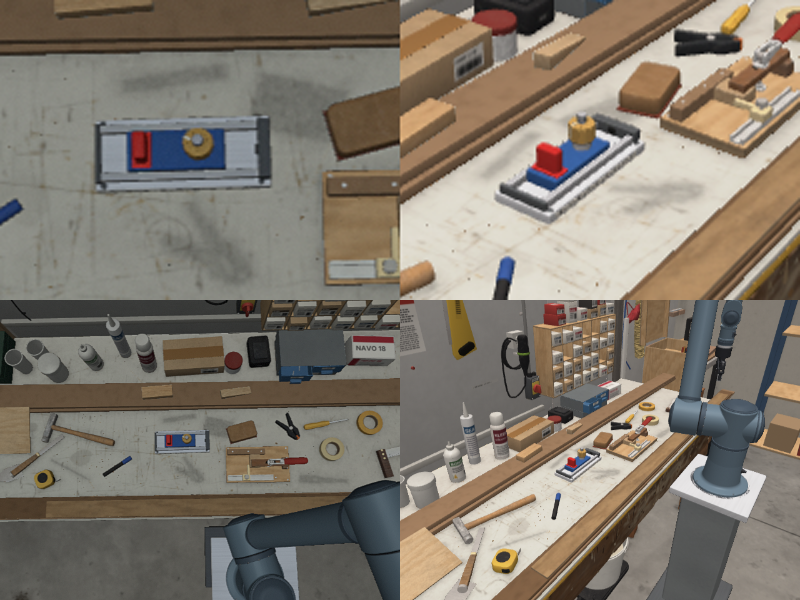

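The end stop is at the gauge's −y end (right in the top view), with its axis close to world y. The block is about 40 mm off home. Next I hover above it and use the wrist camera.

```bash
cat >> h.py <<'E'
def wray(uv,s):
    c=manip.camera_info('wrist');K=np.array(c['K']);T=np.array(c['tool_from_camera'])
    p=(np.array(uv)-[K[0,2],K[1,2]])/[K[0,0],K[1,1]];th=np.linalg.norm(p)
    d=np.array([*(np.sin(th)*p/max(th,1e-9)),np.cos(th)]);d=np.array([d[0],-d[1],-d[2]])
    W=R.from_quat(s['eef_rot']).as_matrix()
    return np.array(s['tcp_pos'])+W@T[:3,3],W@T[:3,:3]@d
def watz(uv,s,z):
    o,d=wray(uv,s);return o+d*(z-o[2])/d[2]
def wproj(p,s):
    c=manip.camera_info('wrist');K=np.array(c['K']);T=np.array(c['tool_from_camera'])
    W=R.from_quat(s['eef_rot']).as_matrix()
    q=T[:3,:3].T@(W.T@(np.array(p)-s['tcp_pos'])-T[:3,3]);q=np.array([q[0],-q[1],-q[2]])
    th=np.arctan2(np.hypot(q[0],q[1]),q[2]);u=q[:2]/max(np.hypot(q[0],q[1]),1e-9)*th
    return u*[K[0,0],K[1,1]]+[K[0,2],K[1,2]]
E
python3 - <<'E'
from h import *
print(manip.camera_info('wrist'))
P=[.50,.27,.22]
for yaw in(0,np.pi):
    print(yaw,manip.ik(P,down(yaw)))
j=[manip.ik(P,down(y)) for y in(0,np.pi)]
k=min((0,1),key=lambda i:abs(j[i][5]) if j[i] is not None else 9)
manip.goto(P,down([0,np.pi][k]))
s=manip.read_state();snap('wrist','w1.png')
Z=dict(gauge=0,block_grip=.06,knurled_nut=.049,nut_grip=.063)
for q,z in Z.items():
    for r in manip.landmark_of(q,'wrist')[:2]:
        uv=np.array(r['at'])*[640,480]
        print(q,round(r['score'],2),uv.round(),watz(uv,s,z).round(4))
print(s['time_s'],s['tcp_pos'],s['joint_positions'],s['contact_force'])
E
```

```text
{'K': array([[371.64829954,   0.        , 317.63334143],
       [  0.        , 371.64829954, 240.24804074],
       [  0.        ,   0.        ,   1.        ]]), 'tool_from_camera': array([[ 2.34081141e-03,  9.64945868e-01,  2.62438550e-01,
         6.70683083e-02],
       [ 9.99997247e-01, -2.21617746e-03, -7.70899282e-04,
         4.61983523e-04],
       [-1.62265678e-04,  2.62439633e-01, -9.64948399e-01,
        -1.42420573e-01],
       [ 0.00000000e+00,  0.00000000e+00,  0.00000000e+00,
         1.00000000e+00]])}
0 [0.38350556 0.36627596 0.03557652 1.24009689 0.         1.95430188]
3.141592653589793 [ 0.38350556  0.36627596  0.03557652  1.24009689  0.         -1.18729077]
gauge 0.71 [297. 203.] [0.5213 0.2634 0.    ]
block_grip 0.71 [295. 273.] [0.5206 0.3143 0.06  ]
knurled_nut 0.64 [293. 190.] [0.5218 0.2436 0.049 ]
nut_grip 0.87 [287. 191.] [0.5259 0.2426 0.063 ]
3.7667 [0.50035727 0.26945577 0.22001181] [ 3.82486371e-01  3.66308528e-01  3.56546505e-02  1.24004027e+00
 -2.01918940e-04 -1.18722643e+00] [ 0.34433872 -0.59053772  0.56097798]
```

View pics/w1.png

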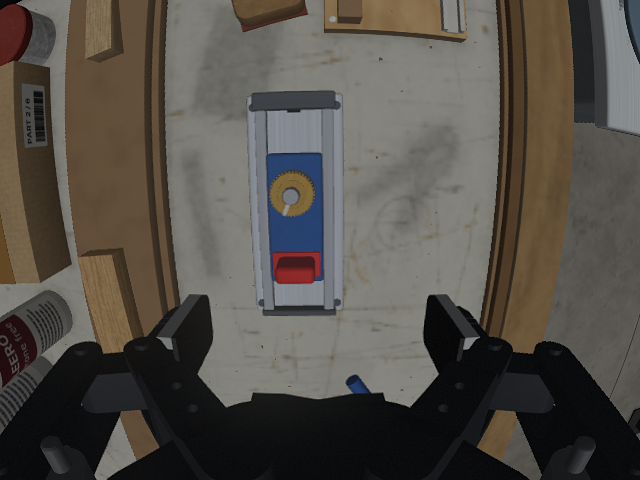

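The wrist view shows the nut centre at about (291,195) and the index line running towards (285,214), so roughly 2.85 rad. The red grip is at about (296,268) and the stop at about (294,100). I'll compute the yaw and refine.

Run:
```python
from h import *
s=manip.read_state()
def P(u,z): return watz(u,s,z)
L=[P((248,97),.016),P((257,309),.016)];Rr=[P((342.5,97),.016),P((341.5,309),.016)]
for n,e in(('L',L),('R',Rr)):
    d=e[1]-e[0];print(n,e[0].round(4),e[1].round(4),np.degrees(np.arctan2(-d[0],d[1])))
print('stop inner edge', P((294,109),.034), 'block corners',[P(u,.036).round(4) for u in((267,154),(322,153))])
print('stop top corners',[P(u,.034).round(4) for u in((249,93),(336,91),(251,108),(336,106))])
print('red top',[P(u,.07).round(4) for u in((274,258),(316,257),(275,283),(316,282))])
im=cv2.imread('pics/w1.png');h=cv2.cvtColor(im,cv2.COLOR_BGR2HSV)
m=cv2.inRange(h,(15,110,60),(30,255,255));m[:160]=0;m[225:]=0;m[:,:260]=0;m[:,325:]=0
m=cv2.morphologyEx(m,cv2.MORPH_CLOSE,np.ones((9,9)))
c=max(cv2.findContours(m,0,2)[0],key=cv2.contourArea);(u,v),r=cv2.minEnclosingCircle(c);print('nut',u,v,r,P((u,v),.073),'r',P((u+r,v),.073)-P((u,v),.073))
w=P((285,214),.073);o=P((u,v),.073);print('idx',w-o)
cv2.imwrite('pics/w1c.png',cv2.resize(im[80:320,230:360],None,fx=2.5,fy=2.5,interpolation=cv2.INTER_CUBIC))
```

```text
L [0.5656 0.16   0.016 ] [0.5638 0.3716 0.016 ] 0.49134190614154793
R [0.4783 0.1612 0.016 ] [0.4762 0.3708 0.016 ] 0.5853090202588617
stop inner edge [0.52165966 0.17418705 0.034     ] block corners [array([0.5454, 0.2137, 0.036 ]), array([0.4972, 0.2132, 0.036 ])]
stop top corners [array([0.5614, 0.1586, 0.034 ]), array([0.4852, 0.1581, 0.034 ]), array([0.5596, 0.1723, 0.034 ]), array([0.4851, 0.1715, 0.034 ])]
red top [array([0.5371, 0.298 , 0.07  ]), array([0.5022, 0.297 , 0.07  ]), array([0.5371, 0.3204, 0.07  ]), array([0.5022, 0.3192, 0.07  ])]
nut 291.978515625 192.78221130371094 22.645383834838867 [0.52112642 0.24327397 0.073     ] r [-1.77885345e-02  2.96398920e-05  0.00000000e+00]
idx [0.0057749 0.0170109 0.       ]
```

View pics/w1c.png

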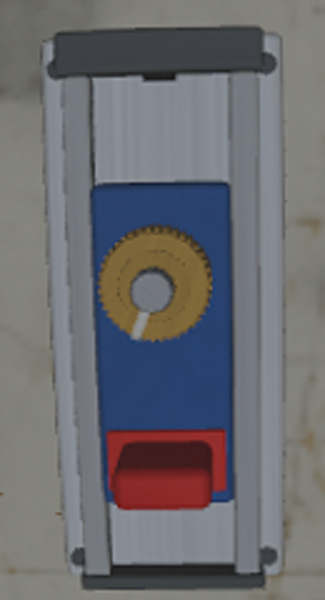

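The gauge yaw is about +0.5°, and travel is about 41 mm. I'll grip the red handle across x and slide it home.

Run:
```python
from h import *
yaw=np.radians(180.5); q=down(yaw); a=np.array([np.sin(np.radians(.5)),-np.cos(np.radians(.5)),0])
g=np.array([.5204,.3133,0])
manip.set_gripper(.06)
manip.goto(g+[0,0,.12],q)
print(manip.move_linear(g+[0,0,.044],q,feed=.06,contact_N=12))
manip.set_gripper(.0)
s=manip.read_state();print(s['finger_gap'],s['tcp_pos'],s['contact_force'])
p=np.array(s['tcp_pos'])
print(manip.move_linear(p+a*.034,feed=.05))
s=manip.read_state();print(s['tcp_pos'],s['contact_force'])
print(manip.move_linear(p+a*.048,feed=.02,contact_N=14))
s=manip.read_state();print(s['tcp_pos'],s['contact_force'],s['time_s'])
manip.hold(.3);s=manip.read_state();print(s['tcp_pos'],s['contact_force'],s['finger_gap'])
snap('top','t2.png',(200,150,400,300),2)
```

```text
False
0.0326511524365394 [0.52025366 0.31346447 0.04464044] [-2.64526091 -1.34907919  6.16533583]
False
[0.52071158 0.2787607  0.04466185] [-0.89581714 -1.02493405  2.81523133]
True
[0.5207343  0.27649599 0.04467193] [0.39284349 0.83158064 2.83895224] 7.925
[0.52070223 0.27649685 0.04464755] [ 0.95928524 -1.6518139   4.00683152] 0.032832386619755426
```

Run:
```python
from h import *
a=np.array([np.sin(np.radians(.5)),-np.cos(np.radians(.5)),0])
for i in range(3):
    p=np.array(manip.read_state()['tcp_pos'])
    r=manip.move_linear(p+a*.012,feed=.015,contact_N=22)
    s=manip.read_state();print(r,s['tcp_pos'],s['contact_force'],s['time_s'])
manip.hold(.3);s=manip.read_state();print(s['tcp_pos'],s['contact_force'],s['finger_gap'])
snap('top','t3.png',(230,190,350,260),5)
```

```text
True [0.52074731 0.27672235 0.04468461] [-0.09003675  1.8786857   3.2917239 ] 8.775
True [0.5207494  0.27681324 0.04470671] [0.2696042  2.99668948 3.16112991] 9.2833
True [0.52070494 0.27691843 0.04472652] [0.12001021 2.83622117 2.29824934] 9.8
[0.52070946 0.27691555 0.04472649] [-0.48720022  0.52936365  3.60388969] 0.03299478945189255
```

View pics/t3.png

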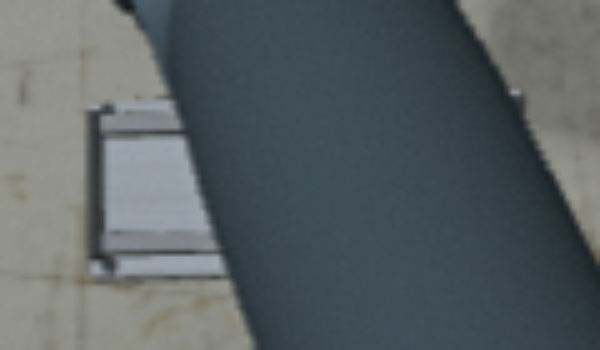

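The stop is repeatable and hard. The arm blocks the top view, so I'll release, lift and check with the wrist camera above the nut.

Run:
```python
from h import *
manip.set_gripper(.06)
p=np.array(manip.read_state()['tcp_pos'])
manip.move_linear(p+[0,0,.08],feed=.12)
manip.goto([.521,.255,.20],down(np.radians(180.5)))
manip.hold(.2)
s=manip.read_state();snap('wrist','w2.png',(210,60,380,330),2.2)
for q,z in dict(block_grip=.06,knurled_nut=.049,nut_grip=.063).items():
    for r in manip.landmark_of(q,'wrist')[:1]:
        uv=np.array(r['at'])*[640,480];print(q,round(r['score'],2),uv.round(),watz(uv,s,z).round(4))
im=manip.read_camera('wrist');h=cv2.cvtColor(im,cv2.COLOR_RGB2HSV)
c0=wproj([.5212,.2055,.073],s).astype(int);print(c0)
m=cv2.inRange(h,(15,110,60),(30,255,255));k=np.zeros_like(m);cv2.circle(k,tuple(map(int,c0)),40,255,-1);m&=k
m=cv2.morphologyEx(m,cv2.MORPH_CLOSE,np.ones((9,9)))
c=max(cv2.findContours(m,0,2)[0],key=cv2.contourArea);(u,v),r=cv2.minEnclosingCircle(c);print('nut',u,v,r,watz((u,v),s,.073),watz((u+r,v),s,.073)-watz((u,v),s,.073))
print(s['time_s'],s['tcp_pos'])
```

```text
block_grip 0.64 [315. 255.] [0.5219 0.276  0.06  ]
knurled_nut 0.69 [314. 168.] [0.5229 0.209  0.049 ]
nut_grip 0.55 [314. 167.] [0.5232 0.207  0.063 ]
[316 165]
nut 316.4964904785156 167.22056579589844 24.312862396240234 [0.52131252 0.20648159 0.073     ] [-0.01744441 -0.00025912  0.        ]
11.95 [0.51970873 0.25464086 0.19791259]
```

View pics/w2.png

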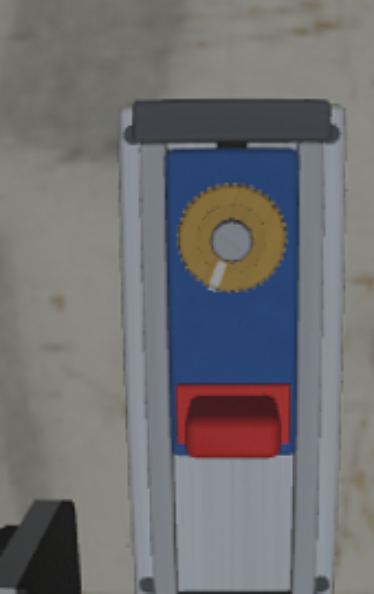

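Block home: its front sits on the dark bumper at the stop (crop row 146). The index line runs from (232,240) to (217,288), so nut_turn is about 2.83. Next I grip the nut across x and screw it down.

```bash
cat >> h.py <<'E'
N=np.array([.5213,.2066]); Y0=np.radians(180.5)
def turn(t,rise0=2.83):  # tool turned so that nut_turn reads t (if gripped at 2.83)
    z=.0440-(rise0-t)*.002/6.283
    return manip.ik([*N,z],down(Y0-(rise0-t)))
def rep(t):
    s=manip.read_state();print(round(t,2),np.round(s['tcp_pos'],4),'F',np.round(s['contact_force'],1),'M',np.round(s['torque'],2),'j6',round(s['joint_positions'][5],3),'tq6',round(s['joint_torque'][5],2),s['time_s']);return s
E
python3 - <<'E'
from h import *
q=down(Y0)
manip.goto([*N,.12],q)
print(manip.move_linear([*N,.044],q,feed=.06,contact_N=12)); manip.hold(.2); rep(9)
manip.set_gripper(0.); s=rep(2.83);print(s['finger_gap'])
for t in np.arange(2.58,.5,-.25):
    manip.movej(turn(t)); rep(t)
E
```

```text
False
9 [0.5216 0.2067 0.0443] F [-0.1  0.1  1.1] M [-0.05 -0.03 -0.  ] j6 -1.315 tq6 -0.0 14.275
2.83 [0.5216 0.2066 0.0444] F [-0.  -0.8  2.7] M [-0.11  0.07 -0.03] j6 -1.315 tq6 0.01 14.625
0.033656452072048426
2.58 [0.5215 0.2066 0.0443] F [-1.  -0.3  5.2] M [-0.07  0.23 -0.03] j6 -1.068 tq6 0.02 14.975
2.33 [0.5214 0.2067 0.0442] F [-1.4  0.9  5.1] M [-0.07  0.24 -0.09] j6 -0.818 tq6 -0.01 15.325
2.08 [0.5213 0.2068 0.0441] F [-2.7  0.3  6.1] M [-0.06  0.34 -0.09] j6 -0.568 tq6 -0.01 15.675
1.83 [0.5212 0.2069 0.0441] F [-1.8 -0.1  7.1] M [ 0.05  0.33 -0.13] j6 -0.318 tq6 -0.01 16.025
1.58 [0.5211 0.207  0.044 ] F [-2.1 -0.6  5.9] M [ 0.1   0.42 -0.07] j6 -0.068 tq6 -0.01 16.375
1.33 [0.5211 0.2072 0.0439] F [-2.6  1.   6.2] M [ 0.17  0.32 -0.07] j6 0.182 tq6 -0.01 16.725
1.08 [0.5211 0.2073 0.0438] F [-1.1  2.1  5.4] M [ 0.21  0.43 -0.11] j6 0.432 tq6 -0.01 17.075
0.83 [0.5211 0.2075 0.0437] F [-1.9  1.7  5.6] M [ 0.31  0.38 -0.01] j6 0.682 tq6 -0.01 17.425
0.58 [0.5212 0.2076 0.0437] F [-2.1  1.9  5.3] M [ 0.4   0.35 -0.05] j6 0.932 tq6 -0.01 17.775
```

Run:
```python
from h import *
for t in (.35,.2,.1,.04,-.02,-.08,-.14,-.2,-.26,-.32):
    manip.movej(turn(t)); s=rep(t)
    if abs(s['torque'][2])>.5: break
manip.hold(.3); s=rep(t)
snap('wrist','w3.png',(180,130,460,400),2)
```

```text
0.35 [0.5213 0.2077 0.0436] F [-2.   3.2  5.6] M [ 0.45  0.4  -0.11] j6 1.161 tq6 -0.01 18.1083
0.2 [0.5214 0.2077 0.0435] F [-1.4  4.2  5.6] M [ 0.6   0.28 -0.02] j6 1.309 tq6 0.03 18.375
0.1 [0.5214 0.2078 0.0435] F [-1.6  3.4  5.7] M [ 0.65  0.31 -0.08] j6 1.409 tq6 -0.0 18.625
0.04 [0.5214 0.2078 0.0435] F [-0.7  3.4  4.7] M [0.61 0.31 0.31] j6 1.468 tq6 0.36 18.875
-0.02 [0.5215 0.2078 0.0435] F [-0.9  3.5  4.5] M [0.43 0.21 1.62] j6 1.525 tq6 1.6 19.125
-0.02 [0.5214 0.2078 0.0435] F [-1.4  1.9  4.7] M [0.49 0.19 1.61] j6 1.525 tq6 1.56 19.425
```

View pics/w3.png

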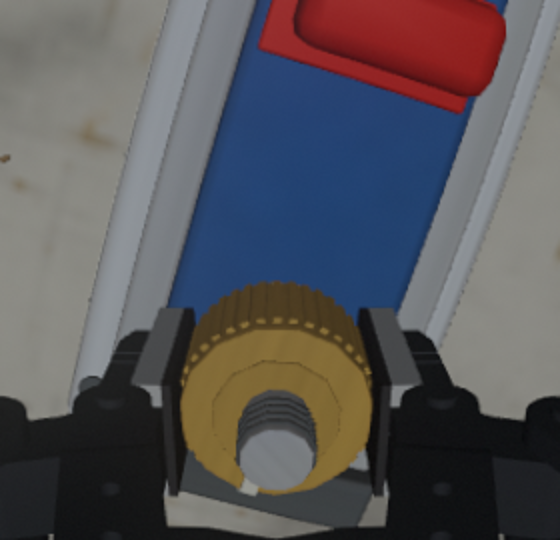

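Torque jumped at t≈0.04, which means the nut has bottomed, and the index line points to the stop. I'll back off a quarter turn.

Run:
```python
from h import *
for t in (.4,.8,1.2,1.615):
    manip.movej(turn(t)); s=rep(t)
manip.hold(.5); s=rep(t);print(s['finger_gap'],s['qvel'].round(3))
snap('wrist','w4.png',(180,130,460,400),1.4)
for q in('nut_grip','block_grip'):
    for r in manip.landmark_of(q,'wrist')[:1]:
        uv=np.array(r['at'])*[640,480];print(q,round(r['score'],2),uv.round(),watz(uv,s,.06).round(4))
Z=dict(sanding_block=0,marker=0,spring_clamp=0,block_grip=.06)
for cam in('top','side'):
    snap(cam,cam+'4.png')
    for q,z in Z.items():
        for r in manip.landmark_of(q,cam)[:1]:
            print(cam,q,round(r['score'],2),atz(cam,np.array(r['at'])*[640,480],z).round(4))
a=cv2.imread('pics/w4.png');b=cv2.imread('pics/side4.png')[180:330,220:380];b=cv2.resize(b,(400,375),interpolation=cv2.INTER_CUBIC)
cv2.imwrite('pics/c4.png',cv2.hconcat([a[:375],b]))
```

```text
0.4 [0.5213 0.2077 0.0436] F [-1.6  3.5  4.6] M [0.56 0.36 0.09] j6 1.108 tq6 0.03 19.9583
0.8 [0.5211 0.2075 0.0437] F [-1.9  3.   6.1] M [0.51 0.38 0.08] j6 0.708 tq6 0.03 20.425
1.2 [0.521  0.2072 0.0438] F [-1.8  2.   5.7] M [0.34 0.37 0.08] j6 0.308 tq6 0.03 20.8917
1.61 [0.5211 0.207  0.044 ] F [-3.1  1.7  7. ] M [0.24 0.45 0.03] j6 -0.107 tq6 0.03 21.375
1.61 [0.5211 0.207  0.044 ] F [-1.8  1.9  5.1] M [0.28 0.38 0.09] j6 -0.106 tq6 0.06 21.875
0.03361971397908546 [-0.002 -0.     0.     0.001 -0.001  0.   ]
nut_grip 0.72 [316. 325.] [0.5238 0.2069 0.06  ]
block_grip 0.63 [466. 365.] [0.5208 0.2756 0.06  ]
top sanding_block 0.61 [0.5524 0.0215 0.    ]
top marker 0.85 [0.4266 0.5226 0.    ]
top block_grip 0.51 [0.5268 0.2792 0.06  ]
side marker 0.66 [0.426 0.537 0.   ]
side spring_clamp 0.56 [ 0.5761 -0.1671  0.    ]
side block_grip 0.7 [0.5245 0.2774 0.06  ]
```

View pics/c4.png

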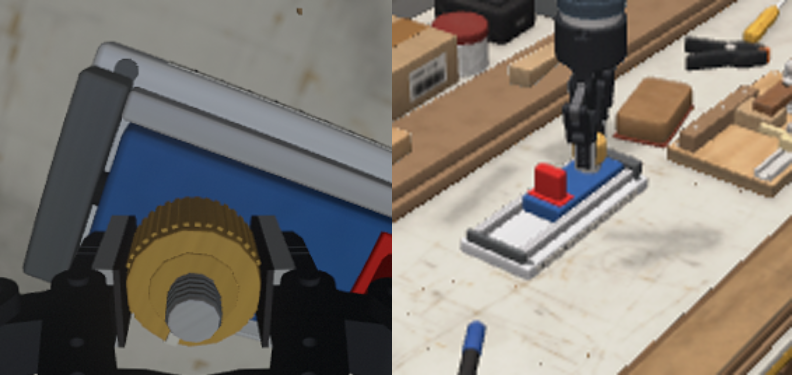

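Run:
```python
from h import *
manip.finish_job()
```

```text
the job is handed in; nothing more can be done
```

I slid the block home, screwed the nut down until it bottomed, backed it off a quarter turn, and handed the job in at about 22 s with the nut still gripped. The hand-in gives no verdict.

**Block:** it travelled about 37 mm and stopped hard; three more pushes of over 22 N did not move it further. My first image estimate of the travel was 41 mm. A roughly 3 mm gap still shows at the stop, which I take to be its dark bumper.

**Nut:** I gripped it at about 2.83 rad. Torque jumped to 1.6 N m near the predicted zero, with the index line pointing at the end stop. I then turned the gripper back 1.57 rad from there.

**Last checks:**
- **Grip:** the index line had not moved relative to the fingers, so the nut did not slip. The finger gap was 33.6 mm, the grasp point was within about 3 mm of the nut axis, and the arm was still.
- **Home position:** the wrist camera put the red grip at y = 0.2756, against 0.2769 when the block stopped.
- **Bystanders:** none was touched. Their positions as read by the networks differ from the start by up to about 13 mm, which I put down to detector scatter. The last look missed the sanding block from the side and the spring clamp from above.

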